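# Catch mosaic stones from the dispenser chute

## Robot

A 6-joint arm with a two-finger parallel gripper is mounted at the origin on the work surface. World frame = base frame: x ahead of the robot, y to its left, z up, the work surface at z = 0. Lengths are in m, angles in degrees, forces in N, time in s.
With the tool pointing down it reaches from about 0.275 to 0.725 m from the base axis. Payload 15.9 kg.
Tool frame: the origin (TCP) lies on the centre line of the jaws, within the pads' length; the fingertips stand 11 mm ahead of it and the grasp point (between the pads) lies 8 mm behind it; z points along the fingers, y is the line along which they close (so a half turn about z gives the same grasp; the last joint's range is limited). The gripper opens to 85 mm and grips with 20 to 120 N. Pads are 22 mm wide; open, the fingers measure 114 mm over their backs; the gripper's body (76 mm by 85 mm) begins 54 mm behind the grasp point. The pads swing forward as they close: fully open they stand 13 mm farther back than shut.
Start: joints at [66.177, 12.198, -1.971, 75.831, 0, 90], TCP at [0.202, 0.457, 0.242] pointing down, gripper open.
Joint ranges: [-170.91, 170.91], [-42.67, 98.43], [-65.05, 77.54], [-120.47, 116.71], [-90, 82.35], [-180, 180]. Speed limits (degrees/s): [108.29, 108.29, 136.94, 147.25, 180, 180].

## Interface

Orientations are given as [roll, pitch, yaw] about the fixed x, y, z axes, in that order (R = Rz(yaw) Ry(pitch) Rx(roll)).
In Python, from bench import status, grab_frame, camera_model, sign_off gives the robot as it stands.
- The arm moves only by the shell command python3 -m handwheel 'ROWS' [OPENING]. ROWS is JSON, a list of rows, each an object of numbers: "tx", "ty", "tz": the shift along the tool's x, y, z in cm; "roll": the turn about the tool's z in degrees. A call has 1 to 20 rows; each row is the pose to reach, as a shift and turn from the pose commanded when the call began, along the tool's axes at that moment; what a row does not reach only later rows make up. A row lasts 1/8 s, in which the tool goes at most 62.5 mm and 10.7 degrees, less where a joint would pass 70% of its speed; a pose out of reach is approached as far as the arm can. A call with a gripper value outside its range is refused whole. OPENING is the opening, from 0 (shut) to 1 (fully open), set as the call begins (- or left out, the last holds). The fingers move at their own pace and stop on an object; the grip force is fixed at half the most. Time passes only in rows, so rows that repeat a pose let the fingers close. It gives the time, the measured TCP pose, the force, the opening and the grip force at its end, in the units of the state.
- status.observe(): the state, without advancing time (a new reading comes with each control period).
- grab_frame(name): name is "side" or "top" or "wrist"; returns the picture (384x512x3 uint8, red, green, blue); there is no depth.
- camera_model(name): a dict with "fx", "fy", "cx", "cy" (pixels), "rvec" (rotation vector, rad) and "tvec" (3), from world to camera coordinates, as OpenCV has them; the wrist camera has in their place "mount" (4x4, takes a point from camera to tool coordinates, whose origin is the TCP and whose axes are the flange's). Camera axes: x right, y down, z forward; pixel columns grow to the right and rows downward; lengths in m; the calibration is good to about 2 mm. A picture is of the moment at which its call begins: read the wrist's pose just before it. camera_model takes no time and is no camera call.
- sign_off(): hands the job in; it is judged then, once.
The state is a dict: "t": time; "joint_pos": joint angles; "joint_vel": joint speeds; "joint_efforts": joint torques, N m; "eef_pos": TCP position; "tool_rot": TCP orientation; "contact_force": force on the tool from outside, world axes, zero at the start; "moment": the same for the moment, N m; "width": finger opening in m; "grasp_force": force on a finger pad.
Only numpy, scipy, OpenCV 4.12 (cv2) and the standard library are available. Lean on these libraries where they do the work, as an engineer would, in place of code of your own. Each camera call takes 0.05 s, during which the arm holds its last target. There are 200 camera calls.

## Task

Hold the white handled dish up under the chute's lip and push the dish's rim gently against the sprung trip plate, far enough to lift the gate fully without ramming the end stop, so that all five marble stones slide off into the dish; press with the dish, not with the gripper, and let no stone fall on the bench. Then carry the full dish level to the cork pad and stand it upright in the middle of the pad, leaving everything else on the bench where it is.

Things in the scene. Friction and masses are not known exactly. Their poses are not given: they have to be found in the camera images.
- dispenser: fixed plywood dispenser: open chute 36 mm wide, 170 mm long, tilted 27 degrees, on legs and a base board (x 55 to 185 mm, y within 65 mm). Origin on the bench below the chute's lower lip; x points uphill (stones slide off towards -x), z up. An aluminium gate 20 mm uphill of the lip holds the stones; a linkage from the trip plate lifts it, a spring shuts it
- spout (a point): middle of the chute's lower lip, where stones drop off, 135 mm above the bench (the chute's underside there: 127 mm); axes as the dispenser's. Stones land 20 to 70 mm out towards -x
- trip (a point): fixed point 85 mm above the bench, 10 mm out (-x) from below the lip, where the trip plate's face stands when its stem is set fully out; axes as the dispenser's. The upright aluminium plate faces -x, is 70 mm wide (y), 66 to 113 mm above the bench. Its stem is adjustable: the face rests 0 to 30 mm from here towards +x, so feel for it
- trip_travel (a point): the same point, for how the plate moves: pushed towards +x it travels 26 mm to a hard end stop; its spring takes about 3 N at first, 9 N at 15 mm, where the gate begins to let stones through, and 13 N just before the stop. The linkage must not take more than 30 N
- dish: white plastic round catch dish, 140 mm across the rim, 60 mm high, wall 3 mm, floor 4 mm, 0.1 to 0.25 kg, with a straight stub handle; on the handle side a guard raises the rim to 85 mm. Origin at the centre of its underside; z up; the handle runs along its -x axis from 68 to 168 mm out, a bar 20 mm wide (y) and 18 mm tall, its middle 33 mm above the dish's underside
- dish_grip (a point): the point on the dish's handle to hold it by: in the bar's middle, 128 mm from the dish's centre (dish -x), 33 mm above its underside; axes as the dish's
- cork_pad: flat square cork pad fixed on the bench, 170 x 170 mm, 4 mm thick; origin at the centre of its underside
- stone1: marble block 22 x 24 x 24 mm, 28 g, number 1 from the gate in the queue of five in the chute; origin at its centre
- stone2: marble block 22 x 24 x 24 mm, 28 g, number 2 from the gate in the queue of five in the chute; origin at its centre
- stone3: marble block 22 x 24 x 24 mm, 28 g, number 3 from the gate in the queue of five in the chute; origin at its centre
- stone4: marble block 22 x 24 x 24 mm, 28 g, number 4 from the gate in the queue of five in the chute; origin at its centre
- stone5: marble block 22 x 24 x 24 mm, 28 g, number 5 from the gate in the queue of five in the chute; origin at its centre
- tub_big: clear round tub of tile bits, 96 mm across, 55 mm high, origin under its centre (bystander)
- tub_small: clear round tub of tile bits, 72 mm across, 40 mm high, origin under its centre (bystander)
- glue: white glue bottle, 52 mm across, 140 mm high, origin under its centre (bystander)
- brush: flat brush lying on the bench, 170 mm long, origin under its middle (bystander)
- screwdriver: screwdriver lying on the bench, 160 mm long, origin under its middle (bystander)
- bar_clamp: small black bar clamp lying on the bench, 110 mm long, 50 mm high, origin under its middle (bystander)
Mind the look-alikes: they are no part of the job. What is shaped like the cork_pad but black is not meant.

How it is judged (in metres and radians):
On the way, in this order (a step that is already met when the one before it is completed fails the run):
1. the dish is held up off the bench under the chute's lip (horizontal distance between spout and dish below 0.095 m and height (world z) of dish above 0.015 m), for 0.1 s.
2. all five stones are in the dish while it is held off the bench (horizontal distance between each of stone1, stone2, stone3, stone4, stone5 and dish below 0.07 m and z of stone1 in the frame of dish between -0.005 and 0.09 m and z of stone2 in the frame of dish between -0.005 and 0.09 m and z of stone3 in the frame of dish between -0.005 and 0.09 m and z of stone4 in the frame of dish between -0.005 and 0.09 m and z of stone5 in the frame of dish between -0.005 and 0.09 m and height (world z) of dish above 0.015 m), for 0.2 s.
At the end, for the whole second after the job is handed in: all five stones lie in the dish (heaped is fine), and the dish stands released, upright (within 0.08 rad) and at rest on the cork pad, its centre within 35 mm of the pad's centre (horizontal distance between each of stone1, stone2, stone3, stone4, stone5 and dish below 0.07 m and z of stone1 in the frame of dish between -0.005 and 0.09 m and z of stone2 in the frame of dish between -0.005 and 0.09 m and z of stone3 in the frame of dish between -0.005 and 0.09 m and z of stone4 in the frame of dish between -0.005 and 0.09 m and z of stone5 in the frame of dish between -0.005 and 0.09 m and horizontal distance between dish and cork_pad below 0.035 m and height (world z) of dish below 0.01 m and angle between dish's own z axis and vertical below 0.08 rad and linear speed of dish below 0.02 m/s); the robot touches nothing.
It fails at once if the dish is tipped by more than 0.5 rad (angle between dish's own z axis and vertical above 0.5 rad).
It fails at once if a stone falls beside the dish onto the bench ((height (world z) of stone1 below 0.045 m and horizontal distance between stone1 and dish above 0.08 m) or (height (world z) of stone2 below 0.045 m and horizontal distance between stone2 and dish above 0.08 m) or (height (world z) of stone3 below 0.045 m and horizontal distance between stone3 and dish above 0.08 m) or (height (world z) of stone4 below 0.045 m and horizontal distance between stone4 and dish above 0.08 m) or (height (world z) of stone5 below 0.045 m and horizontal distance between stone5 and dish above 0.08 m)).
It fails at once if the dish is pressed against the dispenser with more than 30 N (contact force between dish and dispenser above 30 N).
It fails at once if the gripper or arm pushes on the dispenser or its trip plate (contact force between any of the fingers, the arm and dispenser above 1 N).
It fails at once if a bystander is moved by more than 30 mm (distance of any of tub_big, tub_small, glue, brush, screwdriver, bar_clamp from where it was at the start of the episode above 0.03 m).
It also fails if it takes over 58 s, if anything falls off the work surface, if the arm or the gripper's body presses on something with over 40 N, if the wrist force passes 120 N, or if a joint passes its speed limit or range.

## Working session

There is one attempt and no reset: what is moved stays moved. The work goes in short steps, Python scripts to look and compute and a shell command to move; the robot and the scene stay as the last step left them, time stands still between calls to the robot, and variables do not carry over. Pictures are saved under pics/ and viewed, at most 11 in all, crops included, and the job is handed in when it is done.

```bash
mkdir -p pics; ls
python3 - <<'E'
from bench import status, grab_frame, camera_model
import cv2, numpy as np
s=status.observe(); print({k:np.round(v,3).tolist() for k,v in s.items()})
for n in ("top","side"):
    im=grab_frame(n)[:,:,::-1]; cv2.imwrite(f"pics/{n}0.png",im); m=camera_model(n); print(n,m)
print(camera_model("wrist"))
E
```

```text
pics
{'t': 0.0, 'joint_pos': [66.176, 12.226, -2.008, 75.832, -0.001, 89.999], 'joint_vel': [-0.077, -0.092, -0.058, 0.044, -0.049, 0.215], 'joint_efforts': [0.004, -68.616, 48.712, 0.017, 0.0, -0.0], 'eef_pos': [0.202, 0.457, 0.242], 'tool_rot': [-179.934, 0.001, 156.176], 'contact_force': [-0.797, -0.458, 0.836], 'moment': [0.031, -0.044, -0.025], 'grasp_force': 0.0, 'width': 0.086}
top {'fx': 367.49242593831815, 'fy': 367.49242593831815, 'cx': 253.46264960227217, 'cy': 190.98904604484298, 'rvec': array([ 2.1608569 , -2.10535593,  0.21050225]), 'tvec': array([-0.07069429,  0.57212947,  1.34113386])}
side {'fx': 429.51849591308957, 'fy': 429.51849591308957, 'cx': 259.13724504394185, 'cy': 192.51415504529288, 'rvec': array([ 2.14614819, -0.24301268,  0.10038087]), 'tvec': array([-0.53049378,  0.1556669 ,  1.23409554])}
{'fx': 313.4294627802651, 'fy': 313.4294627802651, 'cx': 251.28966737381364, 'cy': 185.18010066588118, 'mount': array([[ 6.36231475e-04, -9.57571906e-01, -2.88193754e-01,
         7.30625071e-02],
       [ 9.99999775e-01,  6.70248791e-04, -1.93622533e-05,
        -4.31761705e-04],
       [ 2.11702265e-04, -2.88193677e-01,  9.57572117e-01,
        -1.31899858e-01],
       [ 0.00000000e+00,  0.00000000e+00,  0.00000000e+00,
         1.00000000e+00]])}
```

View pics/top0.png

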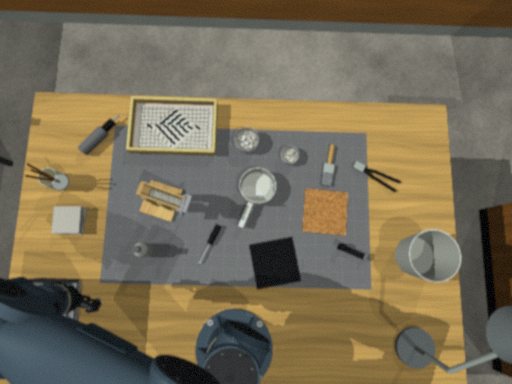

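View pics/side0.png

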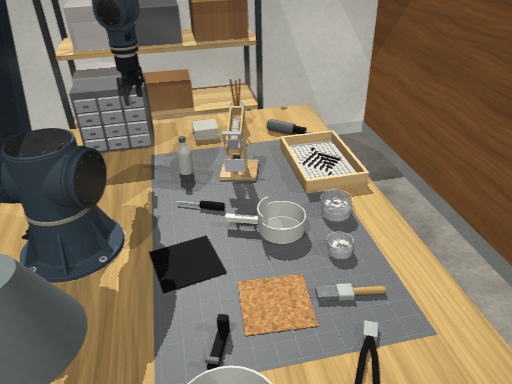

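The top view shows the dish at about (258,184) with its handle running to (241,226), and the dispenser with its lip at about (187,207). There are two pads: the brown cork one at (325,212) and the black one at (274,262). The cork one fits the description, since black is explicitly not meant. I'll confirm it in an enlarged crop.

Run:
```python
import cv2
a=cv2.imread("pics/top0.png")[130:290,120:370]; cv2.imwrite("pics/topc.png",cv2.resize(a,None,fx=3.2,fy=3.2,interpolation=cv2.INTER_CUBIC))
a=cv2.imread("pics/side0.png")[95:345,170:370]; cv2.imwrite("pics/sidec.png",cv2.resize(a,None,fx=2.4,fy=2.4,interpolation=cv2.INTER_CUBIC))
```

```text
(no output)
```

View pics/topc.png

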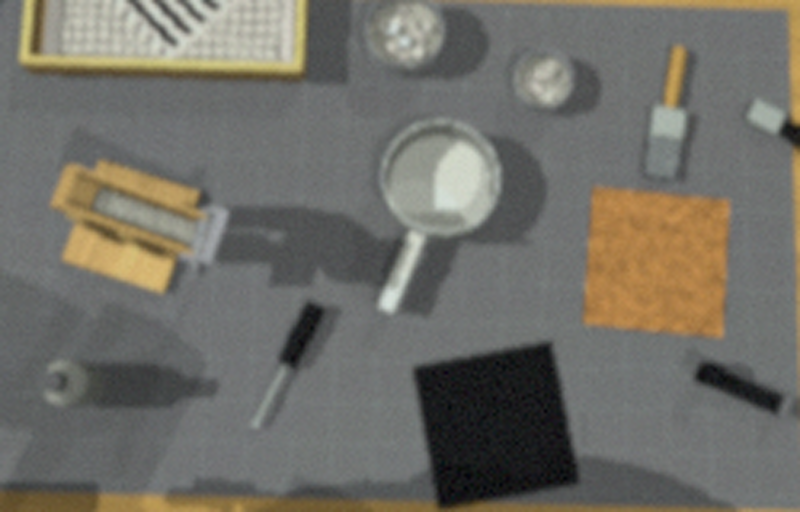

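View pics/sidec.png

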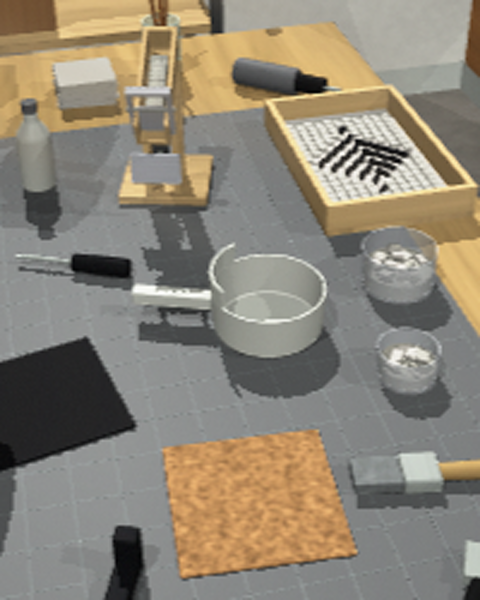

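The crops confirm the cork pad at topc (656,262) / sidec (260,505). The dish is the only white pot, at topc (441,178) with its handle end at (391,306). The trip plate shows at sidec (132–181,152–184), and the glue bottle is near the dispenser at (65,383).

```bash
cat > h.py <<'E'
import numpy as np, cv2
from scipy.optimize import least_squares
from scipy.spatial.transform import Rotation as R
from bench import status, grab_frame, camera_model
def cam(n,s=None):
    m=camera_model(n); K=np.array([[m['fx'],0,m['cx']],[0,m['fy'],m['cy']],[0,0,1.]])
    if n!='wrist': return K,cv2.Rodrigues(m['rvec'])[0],np.array(m['tvec'])
    T=np.eye(4); T[:3,:3]=R.from_euler('xyz',s['tool_rot'],degrees=True).as_matrix(); T[:3,3]=s['eef_pos']
    W=np.linalg.inv(T@m['mount']); return K,W[:3,:3],W[:3,3]
def proj(c,P):
    K,r,t=c; q=(np.atleast_2d(P)@r.T+t)@K.T; return q[:,:2]/q[:,2:]
def tri(cs,uv,z=None):
    g=least_squares(lambda p:np.concatenate([proj(c,p)[0]-u for c,u in zip(cs,uv)]),[.4,0,.05]); return g.x,np.abs(g.fun).max()
def plane(c,u,z):
    K,r,t=c; d=r.T@np.linalg.inv(K)@np.array([*u,1.]); o=-r.T@t; return o+d*(z-o[2])/d[2]
T=lambda p:np.asarray(p,float)/3.2+[120,130]
S=lambda p:np.asarray(p,float)/2.4+[170,95]
def pose(x,y,a,P):
    P=np.asarray(P,float); c,s=np.cos(a),np.sin(a); return P@np.array([[c,s,0],[-s,c,0],[0,0,1]])+[x,y,0]
E
python3 - <<'E'
from h import *
t,s=cam('top'),cam('side')
tp=T([[595,188],[729,199],[721,337],[584,322]])
sp=S([[320,431],[356,552],[183,577],[164,449]])
print('pad'); X=[]
for a,b in zip(tp,sp):
    p,e=tri([t,s],[a,b]); X.append(p); print(np.round(p,3),round(e,1),np.round(plane(t,a,.004),3))
print(np.mean(X,0), np.mean([plane(t,a,.004) for a in tp],0))
print('handle end top mid'); print(tri([t,s],[T([391,304]),S([134,291])]))
print('rim centre', plane(t,T([441,178]),.06), 'side rim c', plane(s,S([268,290]),.06))
# dispenser fit
obj=[[55,65,4],[55,-65,4],[185,65,4]]
tpx=T([[165,293],[200,188],[63,262]])
sb=S([[119,202],[211,204]]); pl=S([[132,152],[181,152],[181,184],[133,184]])
def f(v):
    x,y,a,e,h=v; o=np.array(obj)*1e-3; o[:,2]=h
    P=pose(x,y,a,o); Q=pose(x,y,a,np.array([[e,.035,.113],[e,-.035,.113],[e,-.035,.066],[e,.035,.066]]))
    return np.concatenate([(proj(t,P[[0,2]])-tpx[[0,2]]).ravel(),(proj(s,np.r_[pose(x,y,a,[[.055,.065,0],[.055,-.065,0]]),Q])-np.r_[sb,pl]).ravel()])
g=least_squares(f,[.4,.15,1.3,.005,.012]); print('disp x,y,yaw,e,h',g.x,np.degrees(g.x[2])); print(np.round(g.fun,1))
print('plate top proj', proj(t,pose(*g.x[:3],[[g.x[3],.035,.113],[g.x[3],-.035,.113],[0,.018,.135],[0,-.018,.135]]))*1.0)
E
```

```text
pad
[ 0.602 -0.264  0.003] 1.0 [ 0.597 -0.263  0.004]
[ 0.588 -0.428  0.005] 0.0 [ 0.588 -0.428  0.004]
[ 0.422 -0.416  0.002] 0.8 [ 0.419 -0.415  0.004]
[ 0.434 -0.25   0.002] 0.3 [ 0.432 -0.249  0.004]
[ 0.51136261 -0.33939674  0.0030596 ] [ 0.50916823 -0.3389959   0.004     ]
handle end top mid
(array([ 0.44150999, -0.01664322,  0.04218583]), np.float64(0.8480477108222715))
rim centre [ 0.59349758 -0.07163808  0.06      ] side rim c [ 0.59384142 -0.07742693  0.06      ]
disp x,y,yaw,e,h [ 0.50574049  0.19084443  1.30415129  0.00225662 -0.01708365] 74.72236451414265
[-0.1 -0.3  0.3 -0.2  0.4  0.2 -1.4 -0.3 -0.5  0.5  0.2  0.6  0.8 -0.4
 -0.  -0.6]
plate top proj [[180.8681642  213.83487732]
 [187.11916274 195.34715414]
 [181.92850767 208.67723241]
 [185.19924064 199.01377471]]
```

```bash
python3 -m handwheel '[{"tx":-10,"ty":-7,"tz":-6,"roll":-2},{"tx":-38,"ty":-27.5,"tz":-8,"roll":-4},{"tx":-38,"ty":-27.5,"tz":-8,"roll":-4},{"tx":-38,"ty":-27.5,"tz":-8,"roll":-4},{"tx":-38,"ty":-27.5,"tz":-8,"roll":-4},{"tx":-38,"ty":-27.5,"tz":-8,"roll":-4},{"tx":-38,"ty":-27.5,"tz":-8,"roll":-4},{"tx":-38,"ty":-27.5,"tz":-8,"roll":-4},{"tx":-38,"ty":-27.5,"tz":-8,"roll":-4},{"tx":-38,"ty":-27.5,"tz":-8,"roll":-4},{"tx":-38,"ty":-27.5,"tz":-8,"roll":-4},{"tx":-38,"ty":-27.5,"tz":-8,"roll":-4},{"tx":-38,"ty":-27.5,"tz":-8,"roll":-4},{"tx":-38,"ty":-27.5,"tz":-8,"roll":-4}]' 1
python3 - <<'E'
from h import *
import json
s=status.observe(); im=grab_frame('wrist')[:,:,::-1]
json.dump({k:np.array(v).tolist() for k,v in s.items()},open('w1.json','w'))
cv2.imwrite('pics/w1r.png',im); cv2.imwrite('pics/w1.png',cv2.resize(im,(800,600),interpolation=cv2.INTER_CUBIC)); print(s['eef_pos'],s['tool_rot'],s['joint_pos'],s['contact_force'])
E
```

```text
t: 1.85
eef_pos: [0.4384, 0.0525, 0.3223]
tool_rot: [180.0, 0.0, 160.2]
contact_force: [-0.4, 0.7, -0.3]
width: 0.0855
grasp_force: 0.0
[0.43842167 0.05252965 0.32234433] [1.79997299e+02 4.02487506e-03 1.60198871e+02] [6.83192334e+00 5.30030503e+00 1.37229861e+00 8.60671851e+01
 6.09925488e-04 2.66330519e+01] [-0.37992411  0.68708226 -0.32233074]
```

View pics/w1.png

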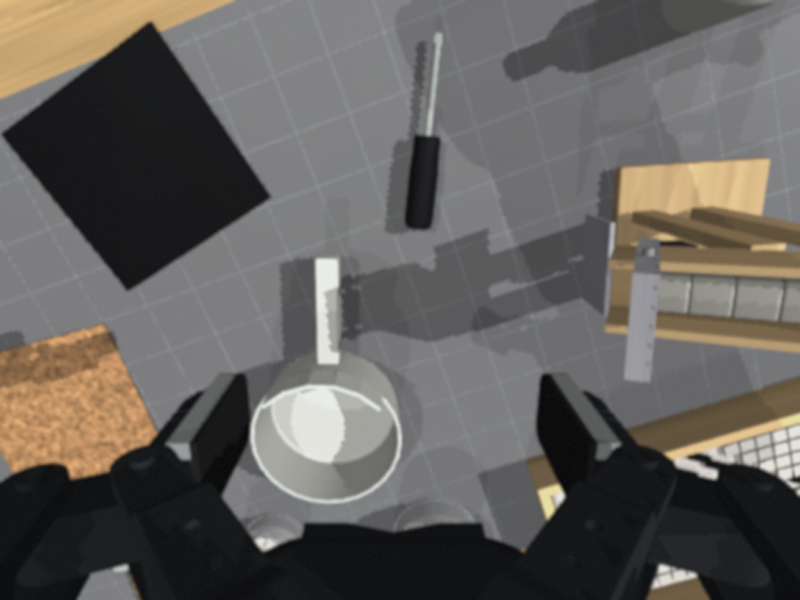

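The wrist view shows the handle bar from (327,260) to (328,363), lying along the tool's x axis, and the dish rim from (251,430) to (402,432). The chute's lip runs (613,250)–(606,330), the trip plate is at about (600,215–318), and the board corners are at (618,168) and (770,158).

Run:
```python
from h import *
import json
w=cam('wrist',json.load(open('w1.json'))); t,s=cam('top'),cam('side'); W=lambda p:np.asarray(p,float)*.64
end=tri([t,s,w],[T([391,304]),S([134,291]),W([327,260])]); print('handle end',end)
a,b=plane(w,W([327,260]),.042),plane(w,W([328,363]),.042); d=b-a; print(a,b,'len',np.linalg.norm(d),'yaw',np.degrees(np.arctan2(d[1],d[0])))
l,r,bt=[plane(w,W(p),.06) for p in ([251,430],[402,432],[328,501])]; print('rim diam',np.linalg.norm(r-l),'c',(l+r)/2, 'bottom',bt)
u=d/np.linalg.norm(d); print('centre from end',a+u*.168,'grip',a+u*.04, 'centre from far rim',bt-u*.07)
print('rim tri (rightmost n/a); grip z check', end[0][2]-.009)
def f(v):
    x,y,q,e,h=v
    lip=pose(x,y,q,[[0,.021,.135],[0,-.021,.135]])
    B=pose(x,y,q,[[.055,.065,h],[.185,.065,h]])
    Q=pose(x,y,q,np.array([[e,.035,.113],[e,-.035,.113],[e,-.035,.066],[e,.035,.066]]))
    return np.concatenate([(proj(w,B)-W([[618,168],[770,158]])).ravel()/2,(proj(t,B)-T([[165,293],[63,262]])).ravel(),
     (proj(s,Q)-S([[132,152],[181,152],[181,184],[133,184]])).ravel(),(proj(w,Q[:1])-W([613,224])).ravel()/2,(proj(s,pose(x,y,q,[[.055,.065,0],[.055,-.065,0]]))-S([[119,202],[211,204]])).ravel()])
g=least_squares(f,[.5,.19,1.3,.005,.012],loss='soft_l1'); print('disp',g.x,np.degrees(g.x[2])); print(np.round(f(g.x),1))
x,y,q,e,h=g.x
print('wrist pred plate',proj(w,pose(x,y,q,np.array([[e,.035,.113],[e,-.035,.113],[e,-.035,.066],[e,.035,.066],[0,.018,.135],[0,-.018,.135]])))/.64)
```

```text
handle end (array([ 0.44278912, -0.01117824,  0.03725699]), np.float64(1.4795244109735393))
[ 0.44217663 -0.00956369  0.042     ] [ 0.53277543 -0.04513381  0.042     ] len 0.09733127155037004 yaw -21.4355385133157
rim diam 0.1389930428827047 c [ 0.58877579 -0.06668092  0.06      ] bottom [ 0.66106088 -0.09436299  0.06      ]
centre from end [ 0.59855596 -0.07096     0.042     ] grip [ 0.4794098  -0.02418186  0.042     ] centre from far rim [ 0.59590282 -0.06878119  0.06      ]
rim tri (rightmost n/a); grip z check 0.02825699190828973
disp [0.5043065  0.18508216 1.29957654 0.00893872 0.01290584] 74.46025077857952
[ 0.1 -0.2 -0.4 -0.6 -0.3 -0.8 -0.5 -1.  -0.4  0.3  0.3  0.5  0.8 -0.5
  0.1 -0.7 -0.1 -0.1  0.3  1.  -1.4  0.7]
wrist pred plate [[612.59755718 223.63299239]
 [607.35714206 317.55807682]
 [583.66100711 298.16673263]
 [587.06236825 214.14321778]
 [611.87002736 255.22142369]
 [608.99120043 306.24945026]]
```

```bash
python3 -m handwheel '[{"tx":-6.4,"ty":-5.8,"tz":6,"roll":1.6},{"tx":-6.4,"ty":-5.8,"tz":10,"roll":1.6},{"tx":-6.4,"ty":-5.8,"tz":15,"roll":1.6},{"tx":-6.4,"ty":-5.8,"tz":20,"roll":1.6},{"tx":-6.4,"ty":-5.8,"tz":24,"roll":1.6},{"tx":-6.4,"ty":-5.8,"tz":27,"roll":1.6},{"tx":-6.4,"ty":-5.8,"tz":28.5,"roll":1.6},{"tx":-6.4,"ty":-5.8,"tz":29.6,"roll":1.6},{"tx":-6.4,"ty":-5.8,"tz":29.6,"roll":1.6},{"tx":-6.4,"ty":-5.8,"tz":29.6,"roll":1.6}]' 1
python3 -m handwheel '[{"tx":0},{"tx":0},{"tx":0},{"tx":0},{"tx":0},{"tx":0},{"tx":0},{"tx":0}]' 0
python3 - <<'E'
from h import *
im=grab_frame('wrist')[:,:,::-1]; cv2.imwrite('pics/w2.png',im); s=status.observe(); print(s['moment'],s['eef_pos'])
E
```

```text
t: 3.15
eef_pos: [0.4797, -0.024, 0.0271]
tool_rot: [180.0, 0.1, 158.6]
contact_force: [0.5, 0.6, 0.5]
width: 0.0854
grasp_force: 0.0
[0.02604786 0.00684906 0.0267295 ] [ 0.47968855 -0.02396812  0.02714354]invalid input at $[0]: expected keys tx, ty, tz, roll
```

View pics/w2.png

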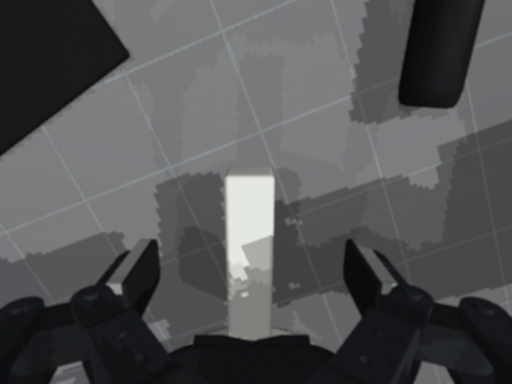

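The handle bar, at (227–274,175–335), is centred between the fingers. The close call was refused because every row needs all four keys, so I'll close now.

```bash
python3 -m handwheel '[{"tx":0,"ty":0,"tz":0,"roll":0},{"tx":0,"ty":0,"tz":0,"roll":0},{"tx":0,"ty":0,"tz":0,"roll":0},{"tx":0,"ty":0,"tz":0,"roll":0},{"tx":0,"ty":0,"tz":0,"roll":0},{"tx":0,"ty":0,"tz":0,"roll":0},{"tx":0,"ty":0,"tz":0,"roll":0},{"tx":0,"ty":0,"tz":0,"roll":0}]' 0
```

```text
t: 4.2
eef_pos: [0.479, -0.024, 0.0263]
tool_rot: [-180.0, -0.0, 158.6]
contact_force: [-1.2, 0.3, 3.0]
width: 0.0192
grasp_force: 60.6
```

```bash
python3 -m handwheel '[{"tx":0,"ty":0,"tz":-1,"roll":0},{"tx":0,"ty":0,"tz":-2,"roll":0},{"tx":0,"ty":0,"tz":-3,"roll":0},{"tx":0,"ty":0,"tz":-3.5,"roll":0},{"tx":0,"ty":0,"tz":-3.5,"roll":0},{"tx":0,"ty":0,"tz":-3.5,"roll":0}]'
python3 -m handwheel '[{"tx":0.3,"ty":-0.4,"tz":0,"roll":-3},{"tx":0.6,"ty":-0.8,"tz":0,"roll":-8},{"tx":1,"ty":-1.2,"tz":0,"roll":-14},{"tx":1.4,"ty":-1.6,"tz":0,"roll":-20},{"tx":1.8,"ty":-2,"tz":0,"roll":-26},{"tx":2.2,"ty":-2.5,"tz":0,"roll":-32},{"tx":2.5,"ty":-3,"tz":0,"roll":-38},{"tx":2.85,"ty":-3.5,"tz":0,"roll":-44},{"tx":2.85,"ty":-3.5,"tz":0,"roll":-50},{"tx":2.85,"ty":-3.5,"tz":0,"roll":-56},{"tx":2.85,"ty":-3.5,"tz":0,"roll":-62},{"tx":2.85,"ty":-3.5,"tz":0,"roll":-68},{"tx":2.85,"ty":-3.5,"tz":0,"roll":-74},{"tx":2.85,"ty":-3.5,"tz":0,"roll":-80},{"tx":2.85,"ty":-3.5,"tz":0,"roll":-86},{"tx":2.85,"ty":-3.5,"tz":0,"roll":-91},{"tx":2.85,"ty":-3.5,"tz":0,"roll":-95},{"tx":2.85,"ty":-3.5,"tz":0,"roll":-95.9},{"tx":2.85,"ty":-3.5,"tz":0,"roll":-95.9},{"tx":2.85,"ty":-3.5,"tz":0,"roll":-95.9}]'
python3 - <<'E'
from h import *
for n in ('side','top'): cv2.imwrite(f'pics/{n}1.png',grab_frame(n)[:,:,::-1])
a=cv2.imread('pics/side1.png')[80:280,150:380]; b=cv2.imread('pics/top1.png')[130:270,110:300]
a=cv2.resize(a,(414,360),interpolation=cv2.INTER_CUBIC); b=cv2.resize(b,(386,284),interpolation=cv2.INTER_CUBIC)
c=np.zeros((360,800,3),np.uint8); c[:,:414]=a; c[:284,414:]=b; cv2.imwrite('pics/c1.png',c)
s=status.observe(); print(s['joint_pos'],s['moment'],s['contact_force'],s['grasp_force'])
E
```

```text
t: 4.95
eef_pos: [0.4788, -0.0239, 0.0611]
tool_rot: [-180.0, -0.0, 158.6]
contact_force: [0.1, 0.0, -1.4]
width: 0.0189
grasp_force: 60.0
t: 7.45
eef_pos: [0.4397, -0.0461, 0.0613]
tool_rot: [180.0, -0.0, -105.6]
contact_force: [-1.1, -0.3, -1.4]
width: 0.0191
grasp_force: 60.1
[-5.98546997e+00  1.24601094e+01 -2.93272125e+01  4.82157571e+01
  4.68592282e-04 -8.04258133e+01] [-0.15990991  0.00305338 -0.03329314] [-0.25242215  0.27787089 -1.87151323] 60.0698983669281
```

View pics/c1.png

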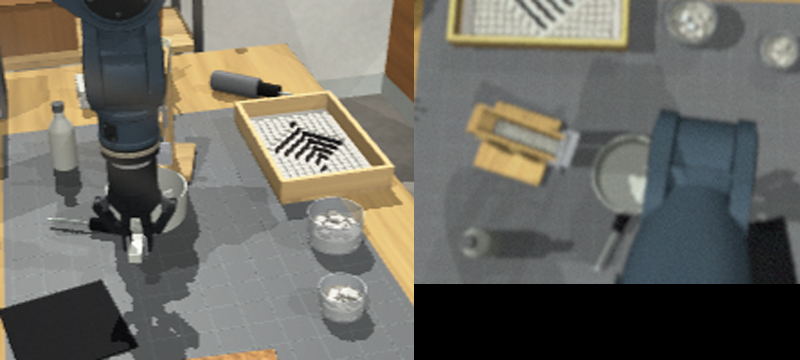

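The dish is held level and its axis lines up with the chute. The rim's front at (592,175) is clear of the plate at (574,150). Next I'll approach in stages and feel for contact.

```bash
python3 -m handwheel '[{"tx":-0.5,"ty":0,"tz":0,"roll":0},{"tx":-1.2,"ty":0,"tz":0,"roll":0},{"tx":-2,"ty":0,"tz":0,"roll":0},{"tx":-2.8,"ty":0,"tz":0,"roll":0},{"tx":-3.5,"ty":0,"tz":0,"roll":0},{"tx":-3.8,"ty":0,"tz":0,"roll":0},{"tx":-4,"ty":0,"tz":0,"roll":0},{"tx":-4,"ty":0,"tz":0,"roll":0},{"tx":-4,"ty":0,"tz":0,"roll":0}]'
python3 -m handwheel '[{"tx":-0.2,"ty":0,"tz":0,"roll":0},{"tx":-0.4,"ty":0,"tz":0,"roll":0},{"tx":-0.6,"ty":0,"tz":0,"roll":0},{"tx":-0.6,"ty":0,"tz":0,"roll":0}]'
python3 -m handwheel '[{"tx":-0.2,"ty":0,"tz":0,"roll":0},{"tx":-0.4,"ty":0,"tz":0,"roll":0},{"tx":-0.4,"ty":0,"tz":0,"roll":0}]'
```

```text
t: 8.68
eef_pos: [0.4504, -0.0077, 0.0613]
tool_rot: [-180.0, -0.0, -105.5]
contact_force: [-0.2, 0.0, -1.6]
width: 0.0193
grasp_force: 60.1
t: 9.18
eef_pos: [0.4521, -0.0016, 0.0613]
tool_rot: [-180.0, -0.0, -105.5]
contact_force: [-0.1, -0.9, -2.3]
width: 0.0187
grasp_force: 60.1
t: 9.55
eef_pos: [0.4532, 0.0022, 0.0613]
tool_rot: [-180.0, 0.0, -105.5]
contact_force: [0.1, 0.4, -1.6]
width: 0.0196
grasp_force: 60.1
```

```bash
for i in 1 ; do python3 -m handwheel '[{"tx":-0.15,"ty":0,"tz":0,"roll":0},{"tx":-0.3,"ty":0,"tz":0,"roll":0},{"tx":-0.3,"ty":0,"tz":0,"roll":0}]'; done | grep -E "eef|contact"
python3 -m handwheel '[{"tx":-0.15,"ty":0,"tz":0,"roll":0},{"tx":-0.3,"ty":0,"tz":0,"roll":0},{"tx":-0.3,"ty":0,"tz":0,"roll":0}]'| grep -E "eef|contact"
python3 -m handwheel '[{"tx":-0.15,"ty":0,"tz":0,"roll":0},{"tx":-0.3,"ty":0,"tz":0,"roll":0},{"tx":-0.3,"ty":0,"tz":0,"roll":0}]'| grep -E "eef|contact"
```

```text
eef_pos: [0.4538, 0.0049, 0.0612]
contact_force: [-0.7, -3.2, -1.9]
eef_pos: [0.4546, 0.0079, 0.0612]
contact_force: [-1.1, -5.2, -1.6]
eef_pos: [0.4554, 0.0106, 0.0613]
contact_force: [-1.0, -5.0, -1.9]
```

Contact came at about y≈0.004, so the plate is now roughly 7 mm in. I'll push 14 mm more, to about 21 mm, and hold.

```bash
python3 -m handwheel '[{"tx":-0.3,"ty":0,"tz":0,"roll":0},{"tx":-0.6,"ty":0,"tz":0,"roll":0},{"tx":-0.9,"ty":0,"tz":0,"roll":0},{"tx":-1.2,"ty":0,"tz":0,"roll":0},{"tx":-1.4,"ty":0,"tz":0,"roll":0},{"tx":-1.4,"ty":0,"tz":0,"roll":0},{"tx":-1.4,"ty":0,"tz":0,"roll":0},{"tx":-1.4,"ty":0,"tz":0,"roll":0},{"tx":-1.4,"ty":0,"tz":0,"roll":0},{"tx":-1.4,"ty":0,"tz":0,"roll":0},{"tx":-1.4,"ty":0,"tz":0,"roll":0},{"tx":-1.4,"ty":0,"tz":0,"roll":0}]'
python3 - <<'E'
from h import *
for n in ('side','top'): cv2.imwrite(f'pics/{n}2.png',grab_frame(n)[:,:,::-1])
a=cv2.imread('pics/side2.png')[80:230,180:340]; b=cv2.imread('pics/top2.png')[160:250,130:260]
a=cv2.resize(a,(400,375),interpolation=cv2.INTER_CUBIC); b=cv2.resize(b,(400,277),interpolation=cv2.INTER_CUBIC)
c=np.zeros((375,800,3),np.uint8); c[:,:400]=a; c[:277,400:]=b; cv2.imwrite('pics/c2.png',c)
s=status.observe(); print(s['eef_pos'],s['moment'],s['contact_force'],s['grasp_force'])
E
```

```text
t: 12.18
eef_pos: [0.4585, 0.0234, 0.0609]
tool_rot: [179.9, -0.1, -105.6]
contact_force: [-2.9, -11.1, -4.4]
width: 0.0191
grasp_force: 60.4
[0.45846962 0.02340058 0.06088197] [-2.44619698  0.63062617 -0.01010576] [ -3.49685126 -11.19734032  -3.76194647] 60.349280834198
```

View pics/c2.png

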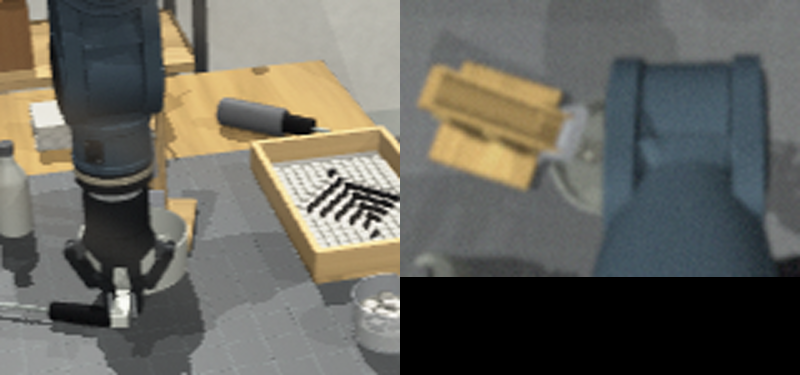

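The top view at (480,105) shows the chute empty, and the load has grown by about 1.5–2 N. I'll back off gently.

```bash
python3 -m handwheel '[{"tx":0.3,"ty":0,"tz":0,"roll":0},{"tx":0.7,"ty":0,"tz":0,"roll":0},{"tx":1.2,"ty":0,"tz":0,"roll":0},{"tx":1.8,"ty":0,"tz":0,"roll":0},{"tx":2.4,"ty":0,"tz":0,"roll":0},{"tx":3.1,"ty":0,"tz":0,"roll":0},{"tx":3.8,"ty":0,"tz":0,"roll":0},{"tx":4.5,"ty":0,"tz":0,"roll":0},{"tx":5.2,"ty":0,"tz":0,"roll":0},{"tx":5.9,"ty":0,"tz":0,"roll":0},{"tx":6.5,"ty":0,"tz":0,"roll":0},{"tx":6.8,"ty":0,"tz":0,"roll":0},{"tx":7,"ty":0,"tz":0,"roll":0},{"tx":7,"ty":0,"tz":0,"roll":0},{"tx":7,"ty":0,"tz":0,"roll":0}]'
python3 - <<'E'
from h import *
for n in ('side','top'): cv2.imwrite(f'pics/{n}3.png',grab_frame(n)[:,:,::-1])
a=cv2.imread('pics/side3.png')[80:230,180:340]; b=cv2.imread('pics/top3.png')[150:240,130:260]
a=cv2.resize(a,(400,375),interpolation=cv2.INTER_CUBIC); b=cv2.resize(b,(400,277),interpolation=cv2.INTER_CUBIC)
c=np.zeros((375,800,3),np.uint8); c[:,:400]=a; c[:277,400:]=b; cv2.imwrite('pics/c3.png',c)
s=status.observe(); print(s['eef_pos'],s['joint_pos'],s['moment'],s['contact_force'])
p=np.array([.51,-.339]); d=np.radians(-40); print('target grip',p-.126*np.array([np.cos(d),np.sin(d)]))
E
```

```text
t: 14.15
eef_pos: [0.4406, -0.0431, 0.0613]
tool_rot: [180.0, 0.0, -105.5]
contact_force: [-0.7, -0.1, -1.4]
width: 0.019
grasp_force: 60.6
[ 0.4405549  -0.04309454  0.06130317] [-5.58778660e+00  1.25136486e+01 -2.92530501e+01  4.82330832e+01
  1.39253087e-03 -8.00772939e+01] [-0.30736333  0.10160433  0.03157716] [ 0.28704462 -0.46578443 -2.7478292 ]
target grip [ 0.4134784  -0.25800876]
```

View pics/c3.png

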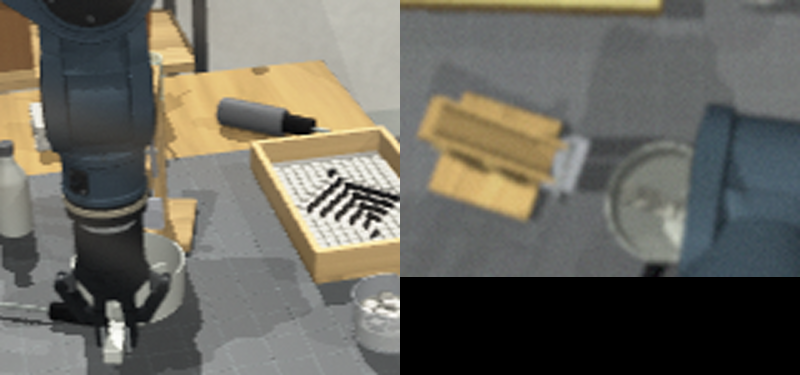

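The chute is empty and the stones lie in the dish at (655,215). The wrist moment rose by about 0.15 Nm, which matches five stones. Now I'll lift and swing slowly towards the pad.

```bash
python3 -m handwheel '[{"tx":0,"ty":0,"tz":-0.5,"roll":0},{"tx":0.2,"ty":0,"tz":-1.3,"roll":1},{"tx":0.5,"ty":-0.1,"tz":-2.2,"roll":3},{"tx":1,"ty":-0.2,"tz":-3,"roll":6},{"tx":1.7,"ty":-0.3,"tz":-3.6,"roll":10},{"tx":2.4,"ty":-0.4,"tz":-4,"roll":14},{"tx":3.2,"ty":-0.5,"tz":-4,"roll":18},{"tx":4,"ty":-0.6,"tz":-4,"roll":22},{"tx":4.8,"ty":-0.7,"tz":-4,"roll":26},{"tx":5.6,"ty":-0.8,"tz":-4,"roll":30},{"tx":6.4,"ty":-0.9,"tz":-4,"roll":34},{"tx":7.2,"ty":-1,"tz":-4,"roll":38},{"tx":8,"ty":-1.1,"tz":-4,"roll":42},{"tx":8.8,"ty":-1.2,"tz":-4,"roll":46},{"tx":9.6,"ty":-1.3,"tz":-4,"roll":50},{"tx":10.3,"ty":-1.4,"tz":-4,"roll":54},{"tx":11,"ty":-1.5,"tz":-4,"roll":57},{"tx":11.5,"ty":-1.6,"tz":-4,"roll":59},{"tx":11.8,"ty":-1.7,"tz":-4,"roll":60},{"tx":11.8,"ty":-1.7,"tz":-4,"roll":60}]'
python3 - <<'E'
from h import *
s=status.observe(); M=R.from_euler('xyz',s['tool_rot'],degrees=True).as_matrix()
print(s['tool_rot'],M.T@(np.array([.4135,-.258,s['eef_pos'][2]])-s['eef_pos'])*100,s['moment'],s['joint_pos'])
E
```

```text
t: 16.75
eef_pos: [0.4254, -0.1616, 0.1013]
tool_rot: [180.0, 0.0, -165.5]
contact_force: [-0.3, 0.1, -3.4]
width: 0.0191
grasp_force: 60.6
[ 1.79997513e+02  2.93555352e-03 -1.65528523e+02] [ 3.55822093e+00 -9.03832779e+00 -5.74620306e-04] [-0.06262556  0.26977555  0.04577167] [-2.08037685e+01  1.14507361e+01 -2.40395690e+01  5.45087345e+01
  3.72561994e-03 -3.52752459e+01]
```

```bash
python3 -m handwheel '[{"tx":0.1,"ty":-0.2,"tz":0,"roll":1},{"tx":0.2,"ty":-0.5,"tz":0,"roll":3},{"tx":0.4,"ty":-1,"tz":0,"roll":6},{"tx":0.6,"ty":-1.6,"tz":0,"roll":10},{"tx":0.9,"ty":-2.3,"tz":0,"roll":14},{"tx":1.2,"ty":-3,"tz":0,"roll":18},{"tx":1.4,"ty":-3.6,"tz":0,"roll":22},{"tx":1.7,"ty":-4.3,"tz":0,"roll":26},{"tx":2,"ty":-5,"tz":0,"roll":30},{"tx":2.3,"ty":-5.7,"tz":0,"roll":34},{"tx":2.6,"ty":-6.4,"tz":0,"roll":38},{"tx":2.8,"ty":-7.1,"tz":0,"roll":42},{"tx":3,"ty":-7.7,"tz":0,"roll":46},{"tx":3.2,"ty":-8.3,"tz":0,"roll":50},{"tx":3.4,"ty":-8.7,"tz":0,"roll":53},{"tx":3.56,"ty":-9.04,"tz":0,"roll":54.5},{"tx":3.56,"ty":-9.04,"tz":0,"roll":54.5},{"tx":3.56,"ty":-9.04,"tz":0,"roll":54.5}]'
python3 - <<'E'
from h import *
for n in ('side','top'): cv2.imwrite(f'pics/{n}4.png',grab_frame(n)[:,:,::-1])
a=cv2.imread('pics/side4.png')[170:370,180:390]; b=cv2.imread('pics/top4.png')[140:270,230:380]
a=cv2.resize(a,(400,381),interpolation=cv2.INTER_CUBIC); b=cv2.resize(b,(400,347),interpolation=cv2.INTER_CUBIC)
c=np.zeros((381,800,3),np.uint8); c[:,:400]=a; c[:347,400:]=b; cv2.imwrite('pics/c4.png',c)
s=status.observe(); print(s['eef_pos'],s['tool_rot'],s['moment'])
t=cam('top'); uv=proj(t,[.51,-.339,.135]); print('expected rim centre in crop',(uv-[230,140])*400/150+[400,0])
E
```

```text
t: 19.0
eef_pos: [0.4135, -0.2578, 0.1013]
tool_rot: [180.0, -0.0, 140.0]
contact_force: [1.5, -0.4, -3.8]
width: 0.0188
grasp_force: 60.6
[ 0.4134948  -0.25775355  0.10131072] [ 1.79997056e+02 -1.18212434e-03  1.40006593e+02] [0.23921842 0.25311669 0.02319696]
expected rim centre in crop [[675.09086669 177.6968375 ]]
```

View pics/c4.png

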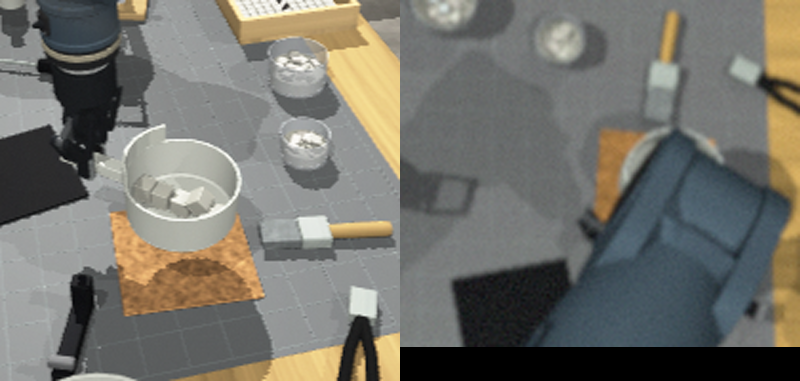

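The stones sit in the level dish at (175,195). Its rim's left edge at (620,175) matches the expected position over the pad's middle, so I'll lower it.

```bash
python3 -m handwheel '[{"tx":0,"ty":0,"tz":0.3,"roll":0},{"tx":0,"ty":0,"tz":1,"roll":0},{"tx":0,"ty":0,"tz":1.8,"roll":0},{"tx":0,"ty":0,"tz":2.6,"roll":0},{"tx":0,"ty":0,"tz":3.4,"roll":0},{"tx":0,"ty":0,"tz":4.2,"roll":0},{"tx":0,"ty":0,"tz":5,"roll":0},{"tx":0,"ty":0,"tz":5.7,"roll":0},{"tx":0,"ty":0,"tz":6.2,"roll":0},{"tx":0,"ty":0,"tz":6.5,"roll":0},{"tx":0,"ty":0,"tz":6.7,"roll":0},{"tx":0,"ty":0,"tz":6.8,"roll":0},{"tx":0,"ty":0,"tz":6.9,"roll":0},{"tx":0,"ty":0,"tz":7,"roll":0},{"tx":0,"ty":0,"tz":7,"roll":0},{"tx":0,"ty":0,"tz":7,"roll":0}]'
python3 -m handwheel '[{"tx":0,"ty":0,"tz":0.05,"roll":0},{"tx":0,"ty":0,"tz":0.1,"roll":0},{"tx":0,"ty":0,"tz":0.1,"roll":0}]'
```

```text
t: 21.1
eef_pos: [0.4136, -0.258, 0.0314]
tool_rot: [180.0, 0.0, 140.0]
contact_force: [-0.5, 1.1, -0.0]
width: 0.0185
grasp_force: 61.0
t: 21.48
eef_pos: [0.4134, -0.2579, 0.0306]
tool_rot: [180.0, 0.0, 140.0]
contact_force: [-4.6, 2.7, 6.8]
width: 0.019
grasp_force: 62.0
```

Touched down with +6.8 N. I'll release and then withdraw straight up.

```bash
python3 -m handwheel '[{"tx":0,"ty":0,"tz":0,"roll":0},{"tx":0,"ty":0,"tz":0,"roll":0},{"tx":0,"ty":0,"tz":0,"roll":0},{"tx":0,"ty":0,"tz":0,"roll":0},{"tx":0,"ty":0,"tz":0,"roll":0},{"tx":0,"ty":0,"tz":0,"roll":0},{"tx":0,"ty":0,"tz":0,"roll":0},{"tx":0,"ty":0,"tz":0,"roll":0}]' 1
python3 -m handwheel '[{"tx":0,"ty":0,"tz":-1,"roll":0},{"tx":0,"ty":0,"tz":-3,"roll":0},{"tx":0,"ty":0,"tz":-6,"roll":0},{"tx":0,"ty":0,"tz":-10,"roll":0},{"tx":2,"ty":0,"tz":-15,"roll":0},{"tx":5,"ty":0,"tz":-19,"roll":0},{"tx":8,"ty":0,"tz":-22,"roll":0},{"tx":8,"ty":0,"tz":-22,"roll":0},{"tx":8,"ty":0,"tz":-22,"roll":0},{"tx":8,"ty":0,"tz":-22,"roll":0}]'
python3 - <<'E'
from h import *
for n in ('side','top'): cv2.imwrite(f'pics/{n}5.png',grab_frame(n)[:,:,::-1])
a=cv2.imread('pics/side5.png')[170:370,180:390]; b=cv2.imread('pics/top5.png')[140:270,230:380]
a=cv2.resize(a,(400,381),interpolation=cv2.INTER_CUBIC); b=cv2.resize(b,(400,347),interpolation=cv2.INTER_CUBIC)
c=np.zeros((381,800,3),np.uint8); c[:,:400]=a; c[:347,400:]=b; cv2.imwrite('pics/c5.png',c)
E
```

```text
t: 22.48
eef_pos: [0.4135, -0.2579, 0.0303]
tool_rot: [180.0, 0.0, 140.0]
contact_force: [-0.7, 0.0, -0.1]
width: 0.0854
grasp_force: 0.0
t: 23.72
eef_pos: [0.3522, -0.2066, 0.2496]
tool_rot: [-180.0, -0.1, 140.0]
contact_force: [-0.6, 0.4, 0.1]
width: 0.0854
grasp_force: 0.0
```

View pics/c5.png

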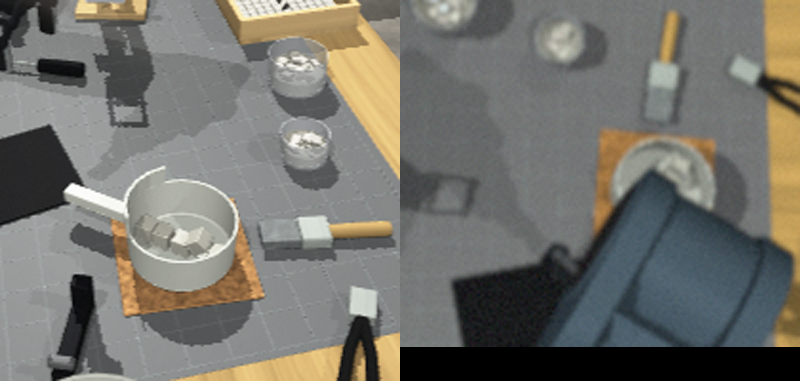

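The dish stands on the pad with its rim centred at about (664,188), against (663,195) expected, so it is off by less than 10 mm. The stones are inside and the gripper is clear.

```bash
python3 -c "
from bench import sign_off
print(sign_off())"
```

```text
the job is handed in; nothing more can be done
None
```

The job is handed in (no verdict was returned): the dish stands upright on the cork pad, within about 10 mm of its middle, with the stones in it (five by the weight and the empty chute). The last pictures showed no bystander moved, at about 24 s of the 58 s allowed.

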